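Feed a nut and two collars through the gate

TASK

On the grey feed plate, push the loose steel parts with your fingertips through the narrow gate into the single-file lane, one at a time: the tall hex nut first, then the two round collars in either order, until all three lie flat and wholly inside the lane, past the gate. Only slide the parts along the plate, never pick up or tip them, and leave everything else where it is.

Things in the scene. Friction and masses are not known exactly. Their poses are not given: they have to be found in the camera images.
- feed_plate: Feed plate, fixed to the bench: grey, 295x210 mm, 8 mm thick (deck 8 mm above the bench), with aluminium rails 10 mm wide and only 5 mm high above the deck. Origin on the bench surface below the middle of the gate; x points through the gate along the lane, y to the left of that, z up. The lane points roughly away from the robot (world +x), turned by up to 0.28 rad. Lengths below in its frame.
- gate (a point): Middle of the gate, the mouth of the lane, on the deck (8 mm above the bench), at plate x = 0, y = 0. Beyond it two parallel rails form a single-file lane 34 mm wide inside. Fingertips held about 9 mm above the deck (17 mm above the bench) pass over all rails and still push the parts, which are 14 and 20 mm high.
- lane_end (a point): Middle of the closed end of the lane, on the deck, at plate x = 105 mm, y = 0: the face of a steel stop 12 mm high above the deck.
- loading (a point): Middle of the loading area, on the deck, at plate x = -100 mm, y = 0. Before the gate two slanting rails form a funnel; their centre lines run from plate (x, y) = (-4, +-22) to (-55, +-96) mm. Side rails at y = +-96 mm and a back rail at x = -170 mm close the area. The three loose parts lie here side by side, 55 mm or more apart.
- hex_nut: Tall steel hex nut: 26 mm across flats, 30 mm across corners, 20 mm high, with a 14 mm bore. One of the three loose parts lying in the loading area before the funnel. Slides freely on the plate; about 60 g (varies by a quarter either way). Origin at the centre of its underside, z up; lies flat with z of its origin 8 mm above the bench.
- collar_a: Steel collar (thick round washer): 30 mm outside diameter, 15 mm bore, 14 mm high. Push it from outside. The two collars are alike. Lies in the loading area before the funnel. Slides freely on the plate; about 50 g (varies by a quarter either way). Origin at the centre of its underside, z up; lies flat with z of its origin 8 mm above the bench.
- collar_b: The other steel collar, same size: 30 mm outside diameter, 15 mm bore, 14 mm high. Slides freely on the plate; about 50 g (varies by a quarter either way). Origin at the centre of its underside, z up; lies flat with z of its origin 8 mm above the bench.
- weight: turned brass-coloured hold-down weight, 40 mm across, 58 mm high, standing on the plate beside the lane (plate frame about x 0.083, y 0.075); origin at the centre of its underside. Leave it alone.
- hex_keys: red hex-key holder, 26x85x18 mm, lying on the plate on the other side of the lane (plate frame about x 0.065, y -0.078, long side along the lane); origin at the centre of its underside. Leave it alone.
- nippers: blue-handled nippers, 48x111x12 mm, lying on the bench on the right. Leave them alone.
- marker: blue and white marker pen, 13x130x13 mm, lying at the front left. Leave it alone.

How it is judged (in metres and radians):
On the way, in this order (a step that is already met when the one before it is completed fails the run):
1. the nut is inside the lane while both collars are still before the gate (x of hex_nut in the frame of feed_plate between 0.013 and 0.1 m and y of hex_nut in the frame of feed_plate between -0.012 and 0.012 m and z of hex_nut in the frame of feed_plate below 0.012 m and angle between hex_nut's own z axis and vertical below 0.15 rad and x of each of collar_a, collar_b in the frame of feed_plate below 0 m), for 0.2 s.
2. one collar has followed the nut into the lane while the other is still before the gate (x of hex_nut in the frame of feed_plate between 0.013 and 0.1 m and y of hex_nut in the frame of feed_plate between -0.012 and 0.012 m and z of hex_nut in the frame of feed_plate below 0.012 m and angle between hex_nut's own z axis and vertical below 0.15 rad and (((x of collar_a in the frame of feed_plate between 0.013 and 0.1 m and y of collar_a in the frame of feed_plate between -0.012 and 0.012 m and z of collar_a in the frame of feed_plate below 0.012 m and angle between collar_a's own z axis and vertical below 0.15 rad) and x of collar_b in the frame of feed_plate below 0 m) or ((x of collar_b in the frame of feed_plate between 0.013 and 0.1 m and y of collar_b in the frame of feed_plate between -0.012 and 0.012 m and z of collar_b in the frame of feed_plate below 0.012 m and angle between collar_b's own z axis and vertical below 0.15 rad) and x of collar_a in the frame of feed_plate below 0 m))), for 0.2 s.
3. nut and both collars are inside the lane (x of hex_nut in the frame of feed_plate between 0.013 and 0.1 m and y of hex_nut in the frame of feed_plate between -0.012 and 0.012 m and z of each of hex_nut, collar_a, collar_b in the frame of feed_plate below 0.012 m and angle between each of hex_nut, collar_a, collar_b's own z axis and vertical below 0.15 rad and x of collar_a in the frame of feed_plate between 0.013 and 0.1 m and y of collar_a in the frame of feed_plate between -0.012 and 0.012 m and x of collar_b in the frame of feed_plate between 0.013 and 0.1 m and y of collar_b in the frame of feed_plate between -0.012 and 0.012 m), for 0.2 s.
At the end, for the whole second after the job is handed in: The nut and both collars lie flat and at rest in the lane, each centre at least 13 mm past the gate and within 12 mm of the lane's middle line, the nut deepest (its centre more than 62 mm past the gate) (all of step 3 and x of hex_nut in the frame of feed_plate above 0.062 m and linear speed of each of hex_nut, collar_a, collar_b below 0.01 m/s); the robot touches nothing.
It fails at once if a part is lifted or tipped off the plate, or leaves it (z of any of hex_nut, collar_a, collar_b in the frame of feed_plate above 0.018 m or z of any of hex_nut, collar_a, collar_b in the frame of feed_plate below 0.003 m or angle between any of hex_nut, collar_a, collar_b's own z axis and vertical above 0.5 rad).
It fails at once if something that is not part of the job is moved (more than 15 mm) (distance of any of weight, hex_keys, nippers, marker from where it was at the start of the episode above 0.015 m).
It also fails if it takes over 72 s, if anything falls off the work surface, if the arm or the gripper's body presses on something with over 40 N, if the wrist force passes 120 N, or if a joint passes its speed limit or range.

ROBOT

A 6-joint arm with a two-finger parallel gripper is mounted at the origin on a cart in front of the work surface, level with it; the furniture and walls round the work are solid. World frame = base frame: x ahead of the robot, y to its left, z up, the work surface at z = 0. Lengths are in mm, angles in rad, forces in N, time in s.
With the tool pointing down it reaches from about 350 to 975 mm from the base axis. Payload 7.1 kg.
Tool frame: the origin (TCP) lies on the mounting face of the last link; the fingertips stand 182 mm ahead of it and the grasp point (between the pads) lies 163 mm ahead of it (ctrl.tip_reach is the distance from the TCP to the fingertips, in mm); z points along the fingers, y is the direction in which the jaws open and shut (so a half turn about z gives the same grasp; the last joint's range is limited). The gripper opens to 88 mm and grips with 3 to 60 N. Pads are 20 mm wide; open, the fingers measure 115 mm over their backs; the gripper's body (75 mm by 178 mm) begins 61 mm behind the grasp point.
Start: joints at [-1.307, 0.423, 1.63, -0, 1.089, -0.019], TCP at [174.422, -600.153, 404.675] pointing down, gripper open.
Joint ranges: [-3, 3], [-0.9, 2.11], [0.09, 2.58], [-1.31, 4.45], [0.11, 2.69], [-2.54, 2.54]. Speed limits (rad/s): [2.39, 2.39, 3.01, 3.14, 3.14, 3.14].

INTERFACE

Orientations are given as a rotation vector (axis times angle).
In Python, from workcell import ctrl gives the robot as it stands.
- The arm moves only by the tool jog_arm, never from a script. Its argument "steps" is a list that holds one entry, the list of rows, each a list of 7 numbers: the shift along the tool's x, y, z in m, then the turn, a rotation vector about the tool's x, y, z in degrees, then the gripper's target within -1 to 1 (shut at 1, half-way at 0, fully open at -1). A call has 1 to 20 rows; each row shifts and turns the commanded pose from where the row before left it, along the tool's axes as they then stand; what a row does not reach is not made up. A row lasts 1/12 s, in which the tool goes at most 41.7 mm and 7.16 degrees, less where a joint would pass 70% of its speed; a pose out of reach is approached as far as the arm can. A call is refused whole if a number of a shift passes 0.0417 or a number of a turn 7.16, either way. A call with a gripper value outside its range is refused whole. The fingers move at their own pace and stop on an object; the grip force is fixed at half the most. Time passes only in rows, so rows that do not move let the fingers close. It gives the time, the measured TCP pose, the force and the opening at its end, in the units of the state.
- ctrl.get_obs(): the state, without advancing time (a new reading comes with each control period).
- ctrl.get_image(name): name is "side" or "top" or "wrist"; returns the picture (384x512x3 uint8, red, green, blue); there is no depth.
- ctrl.camera_info(name): a dict with "fx", "fy", "cx", "cy" (pixels), "dist" ([k1, k2, p1, p2, k3] as OpenCV has them; the pictures are not rectified), "origin" and "attitude" of the camera in the world; the wrist camera has in their place "T_tool_cam" (4x4, takes a point from camera to tool coordinates, whose origin is the TCP and whose axes are the flange's). Camera axes: x right, y down, z forward; pixel columns grow to the right and rows downward; lengths in mm; the calibration is good to about 2 mm. A picture is of the moment at which its call begins: read the wrist's pose just before it. camera_info takes no time and is no camera call.
- ctrl.close_job(): hands the job in, once; it reports no verdict.
Trained networks look in the newest picture that a camera, given by its name, has taken for a name from the list of things; names that differ only in an ending like _2 or _b are one class to them, and where a whole thing is asked for, a point or a joint stands for the part that bears it (a point fixed in the world has none). Each returns a list of dicts, best first, with "p" (0 to 1); they miss things now and then, are a little off and sometimes report something else, mostly with a low value. They report only what shows in the picture. A call takes as long as a camera call.
- ctrl.look_for(thing, camera): "bbox" ([left, top, right, bottom] in pixels, round what is visible of it).
- ctrl.trace(thing, camera): "pixels" (384x512 bool, what is visible of it) and "bbox" ([left, top, right, bottom] in pixels, round what is visible of it).
- ctrl.landmark_of(thing, camera): "uv" ([column, row] in pixels: a listed point, or the origin of a listed thing).
The state is a dict: "t": time; "qpos": joint angles; "qvel": joint speeds; "joint_torque": joint torques, N m; "ee_pos": TCP position; "orientation": TCP orientation; "ft_force": force on the tool from outside, world axes, zero at the start; "moment": the same for the moment, N m; "width": finger opening in mm.
Only numpy, scipy, OpenCV 4.12 (cv2) and the standard library are available. Lean on these libraries where they do the work, as an engineer would, in place of code of your own. Each camera call takes 0.05 s, during which the arm holds its last target.

## Working session

There is one attempt and no reset: what is moved stays moved. The work goes in short steps, Python scripts to look and compute and a tool call to move; the robot and the scene stay as the last step left them, time stands still between calls to the robot, and variables do not carry over. Pictures are saved under pics/ and viewed, and the job is handed in when it is done.

Besides the shell and the picture viewer there is one more tool, called after "Request:" as name(argument=value, ...) on one line, values as JSON. jog_arm: Moves the arm, as the interface text tells. Its arguments: {"type":"object","properties":{"steps":{"type":"array"}},"required":["steps"]}

```bash
mkdir -p pics; ls; python3 - <<'E'
from workcell import ctrl
import cv2,numpy as np
o=ctrl.get_obs();print({k:np.round(v,3).tolist() for k,v in o.items()})
for n in("top","side"):
    print(n,ctrl.camera_info(n)); cv2.imwrite(f'pics/{n}0.png',ctrl.get_image(n)[:,:,::-1])
print(ctrl.camera_info("wrist"))
for t in["hex_nut","collar_a","gate","lane_end","loading","feed_plate"]:
    print(t,[(np.round(d['uv'],1).tolist(),round(d['p'],2)) for d in ctrl.landmark_of(t,"top")])
E
```

```text
pics
{'t': 0.0, 'qpos': [-1.307, 0.424, 1.631, 0.0, 1.089, -0.019], 'qvel': [0.0, 0.0, -0.0, -0.001, 0.002, 0.0], 'joint_torque': [-0.002, -54.463, -27.366, 0.064, 0.023, -0.0], 'ee_pos': [174.348, -599.895, 403.912], 'orientation': [-3.109, -0.442, 0.0], 'ft_force': [0.199, 0.303, 0.25], 'moment': [0.009, -0.045, 0.002], 'width': 87.821}
top {'fx': 365.0315652335866, 'fy': 365.0315652335866, 'cx': 261.1271272147908, 'cy': 192.8644566231784, 'dist': array([0.01795922, 0.        , 0.        , 0.        , 0.        ]), 'origin': array([ 290.59177429,  156.92013423, 1122.20957149]), 'attitude': array([-2.11961459,  2.10154683, -0.23059867])}
side {'fx': 365.90430568367594, 'fy': 365.90430568367594, 'cx': 257.7901569208196, 'cy': 191.80595755472325, 'dist': array([0.03163448, 0.        , 0.        , 0.        , 0.        ]), 'origin': array([ 361.50100823, 1034.11217873,  653.26099174]), 'attitude': array([-0.20745743,  2.68925108, -1.41948676])}
{'fx': 296.6350616540041, 'fy': 296.6350616540041, 'cx': 256.7184252364242, 'cy': 192.69428931466095, 'dist': array([-0.03094056,  0.        ,  0.        ,  0.        ,  0.        ]), 'T_tool_cam': array([[ 7.36713490e-04, -9.53424553e-01, -3.01630701e-01,
         8.26747417e+01],
       [ 9.99999671e-01,  6.00412404e-04,  5.44590854e-04,
         3.56125416e-01],
       [-3.38123477e-04, -3.01631003e-01,  9.53424682e-01,
         2.00854667e+01],
       [ 0.00000000e+00,  0.00000000e+00,  0.00000000e+00,
         1.00000000e+00]])}
hex_nut [([236.1, 202.3], 0.56)]
collar_a [([255.9, 216.0], 0.65), ([276.4, 202.9], 0.41)]
gate [([260.0, 177.3], 0.75), ([259.1, 178.8], 0.74)]
lane_end [([261.7, 150.7], 0.94)]
loading [([256.9, 210.6], 0.56)]
feed_plate []
```

```bash
python3 - <<'E'
import cv2
a=cv2.imread('pics/top0.png');c=a[110:270,180:340]
cv2.imwrite('pics/topc.png',cv2.resize(c,(640,640),interpolation=cv2.INTER_CUBIC))
E
```

```text
(no output)
```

View pics/top0.png

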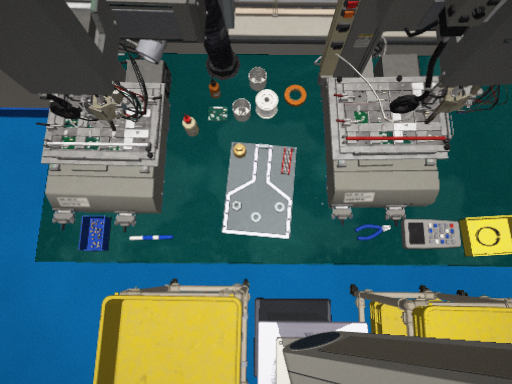

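View pics/side0.png

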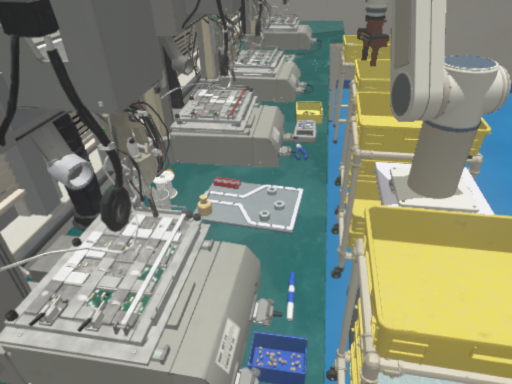

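```bash
sleep 1
```

```text
(no output)
```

The top picture shows the plate in the middle, with the gate at about (260,178) and three parts at about (237,205), (256,217) and (277,206). In the crop I'll check which one is the nut.

View pics/topc.png

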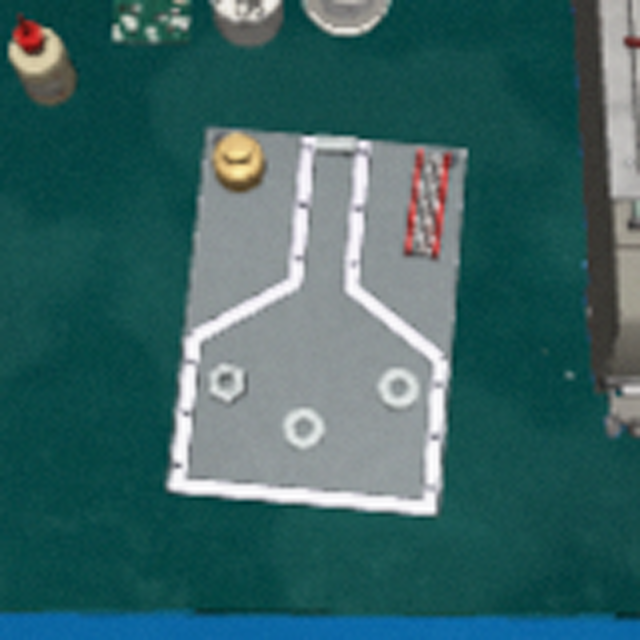

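```bash
cat > h.py <<'E'
from workcell import ctrl
import cv2,numpy as np
from scipy.spatial.transform import Rotation as R
def cam(n):
    ci=ctrl.camera_info(n)
    if n=='wrist':
        o=ctrl.get_obs();T=np.eye(4);T[:3,:3]=R.from_rotvec(o['orientation']).as_matrix();T[:3,3]=o['ee_pos']
        M=T@np.array(ci['T_tool_cam']);Rc,C=M[:3,:3],M[:3,3]
    else: Rc,C=R.from_rotvec(ci['attitude']).as_matrix(),np.array(ci['origin'])
    K=np.array([[ci['fx'],0,ci['cx']],[0,ci['fy'],ci['cy']],[0,0,1.]])
    return K,np.array(ci['dist']),Rc,C
def w(uv,z,c):
    K,d,Rc,C=c
    p=cv2.undistortPoints(np.array(uv,float).reshape(-1,1,2),K,d).reshape(-1,2)
    r=np.c_[p,np.ones(len(p))]@Rc.T
    return C+r*((z-C[2])/r[:,2])[:,None]
def pix(P,c):
    K,d,Rc,C=c
    return cv2.projectPoints(np.array(P,float).reshape(-1,1,3),cv2.Rodrigues(Rc.T)[0],-Rc.T@C,K,d)[0].reshape(-1,2)
E
python3 - <<'E'
from h import *
c=cam('top')
print(np.round(w([[260,177.5],[261.7,150.7],[256.9,210.6],[237,205],[256,217],[277,206]],8,c),1))
E
```

```text
[[581.7 157.2   8. ]
 [670.4 152.5   8. ]
 [476.  165.8   8. ]
 [493.  227.7   8. ]
 [456.  168.4   8. ]
 [491.  103.7   8. ]]
```

The hex nut is at crop (227,382), the left part. The collars are at (304,428) and (398,388). Next I'll fit the plate pose to its outline and then bring the wrist camera over it.

```bash
python3 - <<'E'
from h import *
from scipy.optimize import least_squares
c=cam('top')
px=np.array([[208,128],[466,150],[170,492],[434,514],[303,282],[348,290],[225,383],[303,429],[398,388]])/4.+[180-.4,110-.4]
P=np.array([[120,105,8],[120,-105,8],[-175,101,13],[-175,-101,13],[-4,22,13],[-4,-22,13]],float)
def W(v):
    r=R.from_euler('z',v[2]).as_matrix();return P@r.T+[v[0],v[1],0]
s=least_squares(lambda v:(pix(W(v),c)-px[:6]).ravel(),[580,157,-.05])
print(s.x,np.round(s.fun.reshape(-1,2),1).tolist())
r=R.from_euler('z',s.x[2]).as_matrix()
for i,z in((6,28),(7,22),(8,22)):
    q=w(px[i],z,c)[0];print(np.round(q,1),np.round((q-[s.x[0],s.x[1],0])@r,1))
E
```

```text
[ 5.72921167e+02  1.55199368e+02 -8.31268688e-02] [[-0.1, -0.3], [0.5, -0.1], [0.1, -0.1], [0.5, 0.5], [-1.9, 0.3], [0.9, -0.4]]
[488.3 229.9  28. ] [-90.6  67.4  28. ]
[454.4 170.2  22. ] [-119.4    5.1   22. ]
[486.6  97.9  22. ] [-81.2 -64.2  22. ]
```

Request:
jog_arm(steps=[[[0.0157,-0.0173,0,0,0,0,0.6],[0.0157,-0.0173,0,0,0,0,0.6],[0.0157,-0.0173,0,0,0,0,0.6],[0.0157,-0.0173,0,0,0,0,0.6],[0.0157,-0.0173,0,0,0,0,0.6],[0.0157,-0.0173,0,0,0,0,0.6],[0.0157,-0.0173,0,0,0,0,0.6],[0.0157,-0.0173,0,0,0,0,0.6],[0.0157,-0.0173,0,0,0,0,0.6],[0.0157,-0.0173,0,0,0,0,0.6],[0.0157,-0.0173,0,0,0,0,0.6],[0.0157,-0.0173,0,0,0,0,0.6],[0.0157,-0.0173,0,0,0,0,0.6],[0.0157,-0.0173,0,0,0,0,0.6],[0.0157,-0.0173,0,0,0,0,0.6],[0.0157,-0.0173,0,0,0,0,0.6],[0.0157,-0.0173,0,0,0,0,0.6],[0.0157,-0.0173,0,0,0,0,0.6],[0.0157,-0.0173,0,0,0,0,0.6],[0.0157,-0.0173,0,0,0,0,0.6]]])

```text
t: 2.07
ee_pos: [379.7, -179.2, 404.9]
orientation: [3.11, 0.443, 0.001]
ft_force: [0.6, -0.9, 0.1]
width: 17.3
```

Request:
jog_arm(steps=[[[0.0166,-0.0169,0.0044,0,0,0,0.6],[0.0166,-0.0169,0.0044,0,0,0,0.6],[0.0166,-0.0169,0.0044,0,0,0,0.6],[0.0166,-0.0169,0.0044,0,0,0,0.6],[0.0166,-0.0169,0.0044,0,0,0,0.6],[0.0166,-0.0169,0.0044,0,0,0,0.6],[0.0166,-0.0169,0.0044,0,0,0,0.6],[0.0166,-0.0169,0.0044,0,0,0,0.6],[0.0166,-0.0169,0.0044,0,0,0,0.6],[0.0166,-0.0169,0.0044,0,0,0,0.6],[0.0166,-0.0169,0.0044,0,0,0,0.6],[0.0166,-0.0169,0.0044,0,0,0,0.6],[0.0166,-0.0169,0.0044,0,0,0,0.6],[0.0166,-0.0169,0.0044,0,0,0,0.6],[0.0166,-0.0169,0.0044,0,0,0,0.6],[0.0166,-0.0169,0.0044,0,0,0,0.6],[0,0,0,0,0,5.25,0.6],[0,0,0,0,0,5.25,0.6],[0,0,0,0,0,5.25,0.6],[0,0,0,0,0,5.25,0.6]]])

```text
t: 3.73
ee_pos: [559.0, 153.8, 334.2]
orientation: [3.138, -0.138, -0.0]
ft_force: [-0.2, -0.7, 0.3]
width: 17.8
```

```bash
python3 - <<'E'
from h import *
o=ctrl.get_obs();print(np.round(o['ee_pos'],1),np.round(R.from_rotvec(o['orientation']).as_matrix(),3).tolist(),o['t'])
cv2.imwrite('pics/w1.png',ctrl.get_image('wrist')[:,:,::-1])
for t in["hex_nut","collar_a","gate","lane_end"]:
    print(t,[(np.round(d['uv'],1).tolist(),round(d['p'],2)) for d in ctrl.landmark_of(t,"wrist")])
E
```

```text
[559.  153.8 334.2] [[0.996, -0.088, -0.0], [-0.088, -0.996, -0.0], [-0.0, 0.0, -1.0]] 3.7333
hex_nut [([195.6, 242.4], 0.78)]
collar_a [([311.7, 237.4], 0.86), ([248.3, 268.7], 0.62)]
gate [([252.5, 165.8], 0.7), ([328.2, 97.8], 0.52)]
lane_end [([253.3, 63.1], 0.75)]
```

View pics/w1.png

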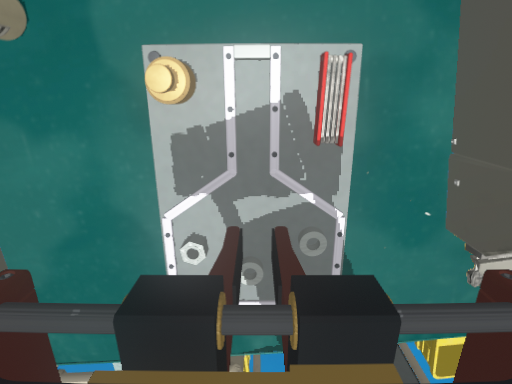

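Wrist view: the nut top is at about (192,253) and the collars at (313,243) and (251,273). The plate's far corners are at (143,46) and (361,44). I'll fit the plate pose to these and overlay it.

```bash
cat >> h.py <<'E'
from scipy.optimize import least_squares
def outline():
    L=[]
    for s in(1,-1):
        L+= [[(-4,s*17,13),(105,s*17,13)],[(-4,s*27,13),(105,s*27,13)],[(-4,s*22,13),(-55,s*96,13)],[(-55,s*91,13),(-170,s*91,13)]]
    L+=[[(120,105,8),(120,-105,8)],[(120,105,8),(-60,105,8)],[(120,-105,8),(-60,-105,8)],[(105,-17,20),(105,17,20)],[(-165,-91,13),(-165,91,13)],[(0,-17,8),(0,17,8)]]
    return L
def p2w(P,v): return np.array(P,float)@R.from_euler('z',v[2]).as_matrix().T+[v[0],v[1],0]
def w2p(q,v): return (np.array(q)-[v[0],v[1],0])@R.from_euler('z',v[2]).as_matrix()
def overlay(img,c,v,parts=()):
    im=cv2.resize(img,None,fx=1.5,fy=1.5,interpolation=cv2.INTER_CUBIC)
    def d(P,col):
        q=np.round((pix(P,c)+.5)*1.5*8).astype(np.int32); cv2.polylines(im,[q.reshape(-1,1,2)],False,col,1,cv2.LINE_AA,3)
    for l in outline(): d(p2w(l,v),(0,0,255))
    for (x,y,rad,z) in parts:
        a=np.linspace(0,2*np.pi,40); d(p2w(np.c_[x+rad*np.cos(a),y+rad*np.sin(a),0*a+z],v),(0,255,0))
    return im
E
python3 - <<'E'
from h import *
c=cam('wrist')
px=np.array([[143,45],[361,44],[236,172],[272,172],[165,216],[344,213]],float)
P=np.array([[120,105,8],[120,-105,8],[-3,17,13],[-3,-17,13],[-55,96,13],[-55,-96,13]],float)
P=np.array([[120,105,8],[120,-105,8],[-4,17,13],[-4,-17,13],[-53,100,13],[-53,-100,13]],float)
s=least_squares(lambda v:(pix(p2w(P,v),c)-px).ravel(),[573,155,-.083],loss='soft_l1')
print(s.x,np.round((pix(p2w(P,s.x),c)-px),1).tolist())
parts=[]
for uv,z,r in(((192.5,253),28,15),((251,273),22,15),((313,243.5),22,15)):
    q=w2p(w(uv,z,c)[0],s.x);print(np.round(q,1));parts.append((q[0],q[1],r,z));parts.append((q[0],q[1],7.2,z))
cv2.imwrite('pics/w1o.png',overlay(cv2.imread('pics/w1.png'),c,s.x,parts))
E
```

```text
[ 5.73019474e+02  1.54743388e+02 -7.23095393e-02] [[-1.7, -0.5], [2.7, -1.6], [1.5, 0.5], [-1.9, 0.2], [-1.9, 0.7], [1.6, 2.3]]
[-89.6  67.3  28. ]
[-118.8    4.4   22. ]
[-82.3 -64.   22. ]
```

View pics/w1o.png

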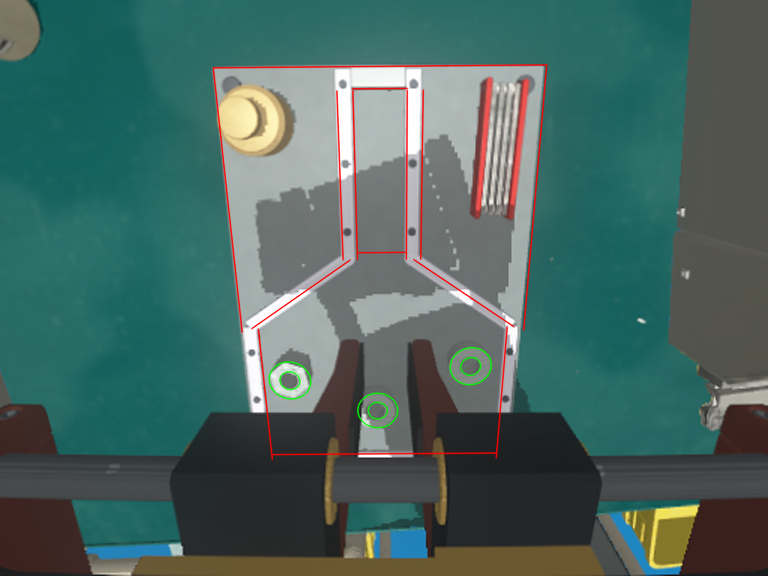

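```bash
python3 - <<'E'
from h import *
o=ctrl.get_obs();print(np.round(o['qpos'],3),o['width'])
E
```

```text
[0.247 0.447 1.782 0.    0.912 1.899] 17.73486152042684
```

Request:
jog_arm(steps=[[[-0.02,-0.0203,0.018,0,0,0,0.6],[-0.02,-0.0203,0.018,0,0,0,0.6],[-0.02,-0.0203,0.018,0,0,0,0.6],[-0.02,-0.0203,0.018,0,0,0,0.6],[-0.02,-0.0203,0.018,0,0,0,0.6],[0,0,0,0,0,-6.93,0.6],[0,0,0,0,0,-6.93,0.6],[0,0,0,0,0,-6.93,0.6],[0,0,0,0,0,-6.93,0.6],[0,0,0,0,0,-6.93,0.6],[0,0,0,0,0,-6.93,0.6],[0,0,0,0,0,-6.93,0.6],[0,0,0,0,0,-6.93,0.6],[0,0,0,0,0,-6.93,0.6],[0,0,0,0,0,-6.93,0.6],[0,0,0,0,0,-6.93,0.6],[0,0,0,0,0,-6.93,0.6],[0,0,0,0,0,-6.93,0.6],[0,0,0,0,0,-6.93,0.6],[0,0,0,0,0,-6.93,0.6]]])

```text
t: 5.65
ee_pos: [468.0, 263.0, 244.4]
orientation: [2.027, 2.4, 0.001]
ft_force: [-0.5, 0.5, 0.5]
width: 17.7
```

Request:
jog_arm(steps=[[[0,0,0,0,0,-6.93,0.6],[0,0,0,0,0,-6.93,0.6],[0,0,0,0,0,-6.93,0.6],[0,0,0.01,0,0,0,0.6],[0,0,0.01,0,0,0,0.6],[0,0,0,0,0,0,0.6]]])

```text
t: 6.15
ee_pos: [467.1, 262.6, 222.2]
orientation: [-1.575, -2.716, 0.004]
ft_force: [-0.3, -0.5, -0.3]
width: 17.8
```

```bash
cat >> h.py <<'E'
V=(573,155,-.076)
def st():
    o=ctrl.get_obs();M=R.from_rotvec(o['orientation']).as_matrix();p=np.array(o['ee_pos'])
    pp=w2p(p,V);print('t',round(o['t'],2),'plate xy',np.round(pp[:2],1),'z',round(p[2],1),'yaw plate deg',round(np.degrees(np.arctan2(M[1,0],M[0,0])-V[2]),2),'down',np.round(M[:,2],3),'w',round(o['width'],1))
    return pp,M,o
def go(x,y):
    pp,M,o=st();d=p2w([x,y,0],V)-p2w([pp[0],pp[1],0],V);print('tool shift mm',np.round(M.T@d,1))
E
python3 - <<'E'
from h import *
go(-112.4,100.5);go(-57.6,18.7)
E
```

```text
t 6.15 plate xy [-113.7   99.2] z 222.2 yaw plate deg 124.14 down [-0.003 -0.001 -1.   ] w 17.8
tool shift mm [ 0.3  1.8 -0. ]
t 6.15 plate xy [-113.7   99.2] z 222.2 yaw plate deg 124.14 down [-0.003 -0.001 -1.   ] w 17.8
tool shift mm [-98.2   1.3  -0. ]
```

Request:
jog_arm(steps=[[[0,0.0016,0.012,0,0,0,0.6],[0,0,0.011,0,0,0,0.6],[0,0,0,0,0,0,0.6],[-0.004,0,0,0,0,0,0.6],[-0.005,0,0,0,0,0,0.6],[-0.006,0,0,0,0,0,0.6],[-0.006,0,0,0,0,0,0.6],[-0.007,0,0,0,0,0,0.6],[-0.007,0,0,0,0,0,0.6],[-0.007,0,0,0,0,0,0.6],[-0.007,0,0,0,0,0,0.6],[-0.007,0,0,0,0,0,0.6],[-0.007,0,0,0,0,0,0.6],[-0.007,0,0,0,0,0,0.6],[-0.007,0,0,0,0,0,0.6],[-0.006,0,0,0,0,0,0.6],[-0.005,0,0,0,0,0,0.6],[-0.005,0,0,0,0,0,0.6],[-0.003,0,0,0,0,0,0.6],[-0.002,0,0,0,0,0,0.6]]])

```text
t: 7.82
ee_pos: [518.3, 178.5, 201.2]
orientation: [-1.572, -2.72, 0.0]
ft_force: [-0.5, 1.5, 0.4]
width: 17.6
```

```bash
python3 - <<'E'
from h import *
st()
cv2.imwrite('pics/w2.png',ctrl.get_image('wrist')[:,:,::-1])
st()
im=ctrl.get_image('top')[:,:,::-1];cv2.imwrite('pics/t2.png',cv2.resize(im[110:270,180:340],(640,640),interpolation=cv2.INTER_CUBIC))
E
```

```text
t 7.82 plate xy [-56.3  19.3] z 201.2 yaw plate deg 124.29 down [-0.  0. -1.] w 17.6
t 7.87 plate xy [-56.2  19.2] z 201.3 yaw plate deg 124.28 down [ 0. -0. -1.] w 17.4
```

View pics/t2.png

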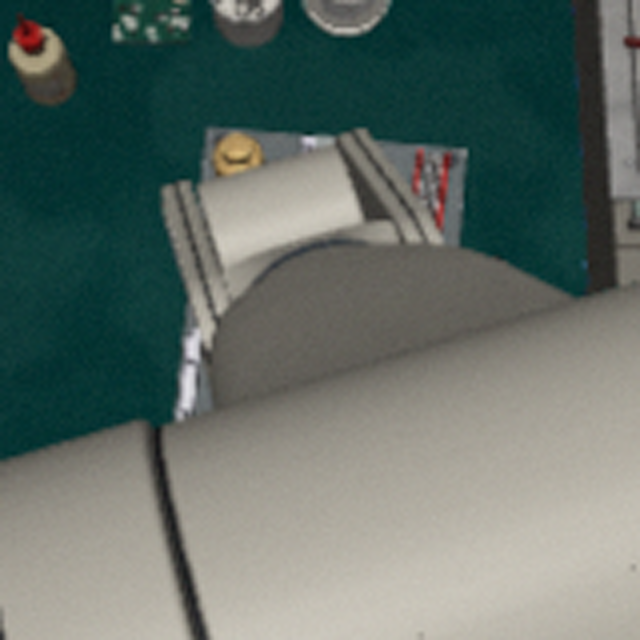

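View pics/w2.png

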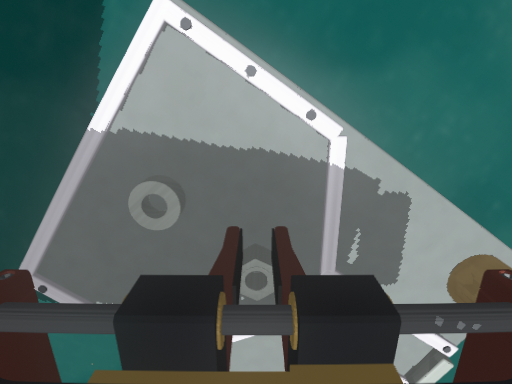

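The wrist view shows the nut nested between the fingertips at (256,280). The middle collar, at (154,206), hasn't moved. I'll lift, turn to the lane heading and come down behind the nut.

Request:
jog_arm(steps=[[[0,0,-0.025,0,0,0,0.6],[0,0,-0.025,0,0,0,0.6],[-0.001,-0.015,-0.02,0,0,0,0.6],[-0.001,-0.0155,0,0,0,0,0.6],[0,0,0,0,0,6.905,0.6],[0,0,0,0,0,6.905,0.6],[0,0,0,0,0,6.905,0.6],[0,0,0,0,0,6.905,0.6],[0,0,0,0,0,6.905,0.6],[0,0,0,0,0,6.905,0.6],[0,0,0,0,0,6.905,0.6],[0,0,0,0,0,6.905,0.6],[0,0,0,0,0,6.905,0.6],[0,0,0,0,0,6.905,0.6],[0,0,0,0,0,6.905,0.6],[0,0,0,0,0,6.905,0.6],[0,0,0,0,0,6.905,0.6],[0,0,0,0,0,6.905,0.6],[0,0,0,0,0,6.905,0.6],[0,0,0,0,0,6.905,0.6]]])

```text
t: 9.58
ee_pos: [492.5, 162.1, 271.2]
orientation: [3.131, 0.251, -0.0]
ft_force: [-0.8, 0.6, -0.5]
width: 17.4
```

Request:
jog_arm(steps=[[[0,0,0,0,0,6.905,0.6],[0,0,0,0,0,6.905,0.6],[0,0,0,0,0,0,0.6],[0,0,0,0,0,0,0.6]]])

```text
t: 9.92
ee_pos: [492.6, 162.1, 271.2]
orientation: [3.139, -0.113, -0.0]
ft_force: [-0.3, -0.2, 0.2]
width: 17.4
```

```bash
cat >> h.py <<'E'
def look(name):
    st();c=cam('wrist');im=ctrl.get_image('wrist')[:,:,::-1];cv2.imwrite(f'pics/{name}.png',overlay(im,c,V))
    for t,z in(("hex_nut",8),("collar_a",8)):
        for d in ctrl.landmark_of(t,"wrist"):
            print(t,round(d['p'],2),np.round(d['uv'],1),np.round(w2p(w(d['uv'],z,c)[0],V)[:2],1))
    return c
E
python3 - <<'E'
from h import *
look('w3');go(-80,0)
E
```

```text
t 9.92 plate xy [-80.7   0.9] z 271.2 yaw plate deg 0.23 down [-0. -0. -1.] w 17.4
hex_nut 0.69 [253.9 157. ] [-43.8   2.7]
hex_nut 0.43 [251.7 241. ] [-120.8    4.6]
collar_a 0.96 [329.4 199. ] [-80.2 -62.8]
collar_a 0.73 [249.3 240.2] [-120.     6.8]
t 10.07 plate xy [-80.7   0.9] z 271.3 yaw plate deg 0.17 down [-0. -0. -1.] w 17.7
tool shift mm [ 0.6  0.9 -0. ]
```

View pics/w3.png

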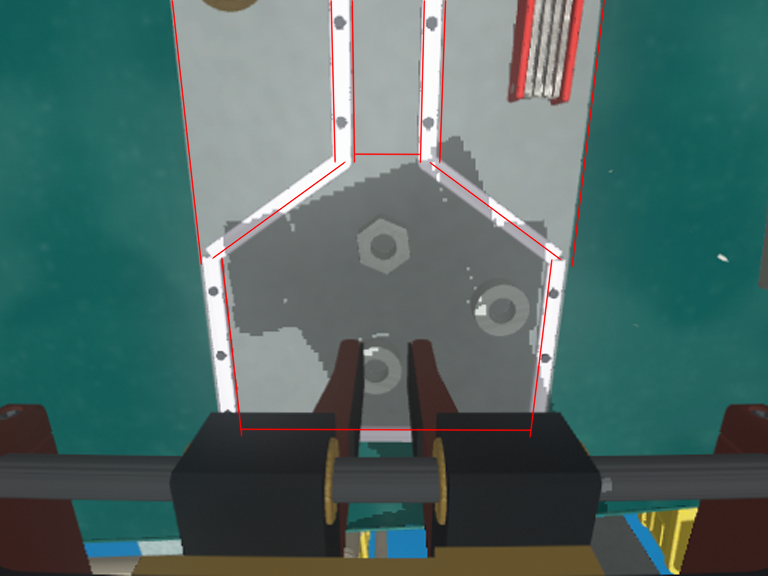

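The nut is clear at plate (-44, 2) with its flats parallel to the lane, and both collars are where they were. I'll descend and push.

Request:
jog_arm(steps=[[[0,0,0.025,0,0,0,0.6],[0,0,0.025,0,0,0,0.6],[0,0,0.014,0,0,0,0.6],[0,0,0.008,0,0,0,0.6],[0,0,0,0,0,0,0.6],[0.004,0,0,0,0,0,0.6],[0.005,0,0,0,0,0,0.6],[0.005,0,0,0,0,0,0.6],[0.005,0,0,0,0,0,0.6],[0.005,0.0001,0,0,0,0,0.6],[0.005,0.0001,0,0,0,0,0.6],[0.005,0.0001,0,0,0,0,0.6],[0.005,0.0001,0,0,0,0,0.6],[0.005,0.0001,0,0,0,0,0.6],[0.005,0.0001,0,0,0,0,0.6],[0.005,0.0001,0,0,0,0,0.6],[0.005,0.0001,0,0,0,0,0.6],[0.005,0.0001,0,0,0,0,0.6],[0.003,0,0,0,0,0,0.6],[0.001,0,0,0,0,0,0.6]]])

```text
t: 11.73
ee_pos: [561.1, 155.8, 199.3]
orientation: [-3.139, 0.119, -0.001]
ft_force: [-1.2, 0.3, 0.4]
width: 17.6
```

```bash
python3 - <<'E'
from h import *
look('w4');go(67,0)
E
```

```text
t 11.73 plate xy [-11.9  -0.1] z 199.3 yaw plate deg -0.0 down [ 0.001  0.    -1.   ] w 17.6
hex_nut 0.64 [256.6 204. ] [ 9.6 -0.6]
collar_a 0.91 [246.8 365.6] [-119.4    6.7]
t 11.88 plate xy [-12.6  -0.1] z 199.2 yaw plate deg 0.01 down [ 0.  0. -1.] w 17.5
tool shift mm [79.6 -0.1  0. ]
```

View pics/w4.png

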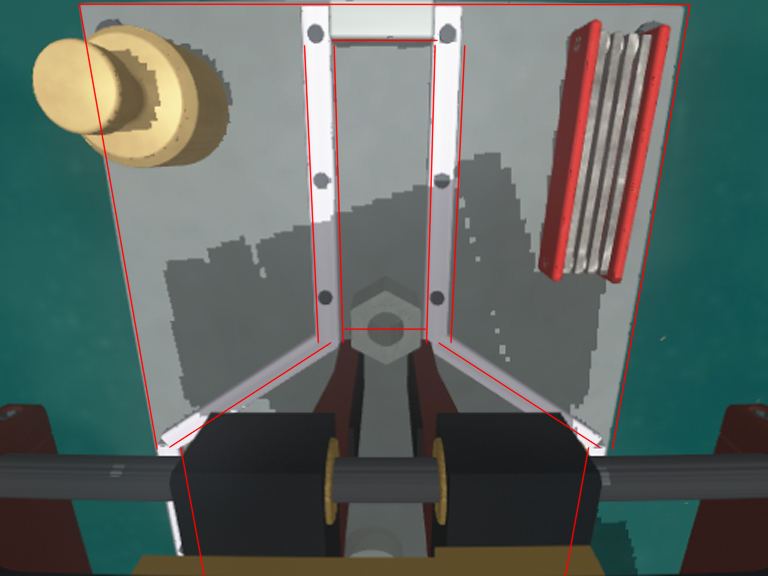

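The nut is entering the gate, centred at about (387,328) in the enlarged picture. I'll keep pushing it down the lane.

Request:
jog_arm(steps=[[[0.004,0,0,0,0,0,0.6],[0.005,0,0,0,0,0,0.6],[0.005,0,0,0,0,0,0.6],[0.005,0,0,0,0,0,0.6],[0.005,0,0,0,0,0,0.6],[0.005,0,0,0,0,0,0.6],[0.005,0,0,0,0,0,0.6],[0.005,0,0,0,0,0,0.6],[0.005,0,0,0,0,0,0.6],[0.005,0,0,0,0,0,0.6],[0.005,0,0,0,0,0,0.6],[0.005,0,0,0,0,0,0.6],[0.005,0,0,0,0,0,0.6],[0.005,0,0,0,0,0,0.6],[0.004,0,0,0,0,0,0.6],[0.002,0,0,0,0,0,0.6],[0.001,0,0,0,0,0,0.6],[0,0,0,0,0,0,0.6]]])

```text
t: 13.38
ee_pos: [636.4, 150.1, 199.3]
orientation: [-3.139, 0.119, -0.0]
ft_force: [-1.1, -0.5, -0.5]
width: 17.5
```

```bash
python3 - <<'E'
from h import *
look('w5');print(ctrl.get_obs()['ft_force'])
E
```

```text
t 13.38 plate xy [63.6 -0.1] z 199.3 yaw plate deg 0.0 down [ 0.  0. -1.] w 17.5
hex_nut 0.83 [256.4 202.5] [86.  -0.5]
[ 0.34595532  0.51298072 -0.85841399]
```

View pics/w5.png

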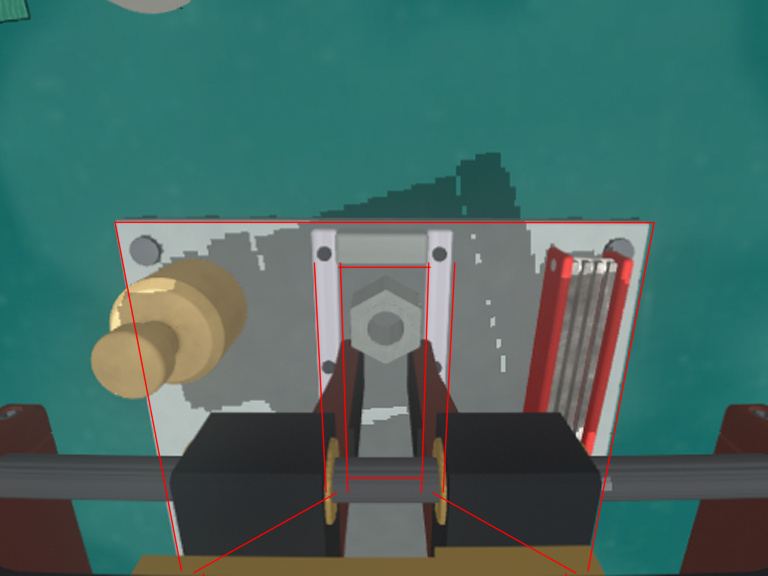

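The nut is at about plate (85.5, 0), deep in the lane. The middle collar is next.

Request:
jog_arm(steps=[[[-0.003,0,-0.02,0,0,0,0.6],[0,0,-0.02,0,0,0,0.6],[0,0,-0.02,0,0,0,0.6],[-0.0184,-0.0004,0,0,0,0,0.6],[-0.0184,-0.0004,0,0,0,0,0.6],[-0.0184,-0.0004,0,0,0,0,0.6],[-0.0184,-0.0004,0,0,0,0,0.6],[-0.0184,-0.0004,0,0,0,0,0.6],[-0.0184,-0.0004,0,0,0,0,0.6],[-0.0184,-0.0004,0,0,0,0,0.6],[-0.0184,-0.0004,0,0,0,0,0.6],[-0.0184,-0.0004,0,0,0,0,0.6],[-0.0184,-0.0004,0,0,0,0,0.6],[-0.0184,-0.0004,0,0,0,0,0.6],[-0.0184,-0.0004,0,0,0,0,0.6],[0,0,0,0,0,0,0.6],[0,0,0,0,0,0,0.6]]])

```text
t: 14.95
ee_pos: [413.1, 172.0, 259.5]
orientation: [-3.139, 0.118, -0.0]
ft_force: [-0.4, 0.0, 0.0]
width: 17.8
```

```bash
python3 - <<'E'
from h import *
c=look('w6');go(-160,4.5)
E
```

```text
t 14.95 plate xy [-160.7    4.8] z 259.5 yaw plate deg 0.07 down [ 0.  0. -1.] w 17.8
collar_a 0.91 [252.5 157.1] [-121.6    7.6]
collar_a 0.58 [344.1 106. ] [-82.5 -61.5]
t 15.1 plate xy [-159.2    5. ] z 259.6 yaw plate deg -0.0 down [ 0.002  0.001 -1.   ] w 17.5
tool shift mm [-0.8  0.5 -0. ]
```

View pics/w6.png

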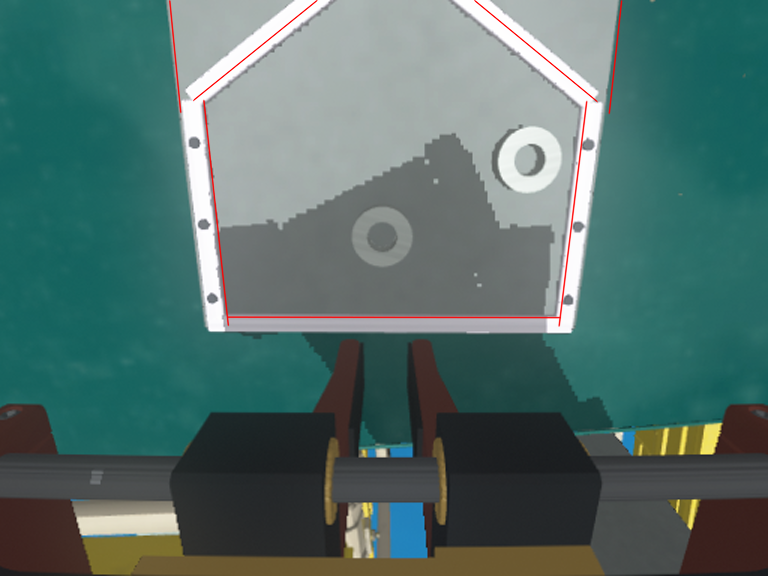

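The collar's top centre is at enlarged (382,236), which is plate y of about 5–6. I'll nest it and push it, drifting to y=0 before the gate.

Request:
jog_arm(steps=[[[0,-0.0005,0.025,0,0,0,0.6],[0,0,0.02,0,0,0,0.6],[0,0,0.011,0,0,0,0.6],[0,0,0.005,0,0,0,0.6],[0,0,0,0,0,0,0.6],[0.006,0,0,0,0,0,0.6],[0.006,0,0,0,0,0,0.6],[0.006,0,0,0,0,0,0.6],[0.006,0,0,0,0,0,0.6],[0.006,0.0002,0,0,0,0,0.6],[0.006,0.0005,0,0,0,0,0.6],[0.006,0.0005,0,0,0,0,0.6],[0.006,0.0005,0,0,0,0,0.6],[0.006,0.0005,0,0,0,0,0.6],[0.006,0.0005,0,0,0,0,0.6],[0.006,0.0005,0,0,0,0,0.6],[0.006,0.0005,0,0,0,0,0.6],[0.006,0.0005,0,0,0,0,0.6],[0.004,0.0003,0,0,0,0,0.6],[0.002,0,0,0,0,0,0.6]]])

```text
t: 16.77
ee_pos: [497.7, 161.4, 198.3]
orientation: [-3.139, 0.12, -0.001]
ft_force: [-0.8, 1.1, 0.8]
width: 17.6
```

```bash
python3 - <<'E'
from h import *
c=look('w7');go(-30,0)
E
```

```text
t 16.77 plate xy [-75.6   0.7] z 198.3 yaw plate deg -0.01 down [ 0.001  0.    -1.   ] w 17.6
collar_a 0.78 [355.3 246.8] [-82.9 -63.2]
collar_a 0.55 [257.1 206.1] [-55.1  -0.2]
t 16.92 plate xy [-76.3   0.7] z 198.2 yaw plate deg 0.0 down [ 0.  0. -1.] w 17.5
tool shift mm [46.3  0.7  0. ]
```

View pics/w7.png

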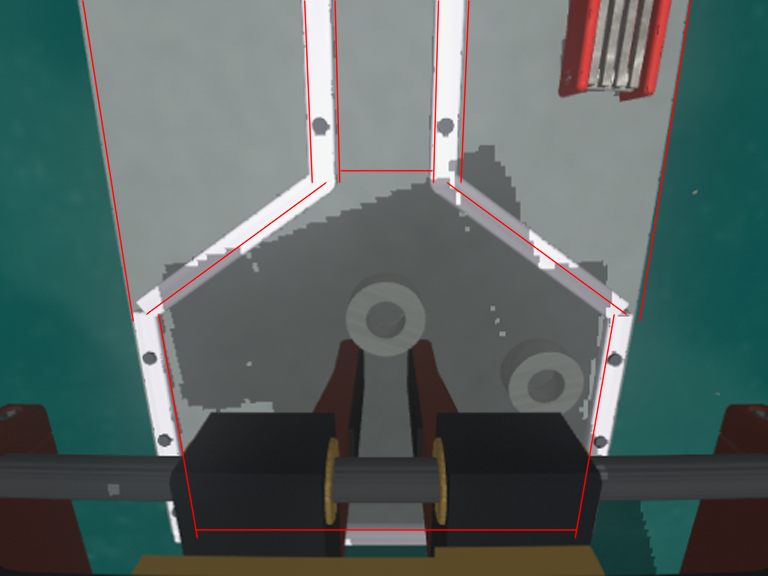

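The collar is nested at enlarged (386,320) and centred on the gate. I'll push it through.

Request:
jog_arm(steps=[[[0.004,0,0,0,0,0,0.6],[0.005,0,0,0,0,0,0.6],[0.006,0,0,0,0,0,0.6],[0.006,0,0,0,0,0,0.6],[0.006,0,0,0,0,0,0.6],[0.006,0,0,0,0,0,0.6],[0.006,0,0,0,0,0,0.6],[0.006,0,0,0,0,0,0.6],[0.006,0,0,0,0,0,0.6],[0.006,0,0,0,0,0,0.6],[0.006,0,0,0,0,0,0.6],[0.006,0,0,0,0,0,0.6],[0.006,0,0,0,0,0,0.6],[0.006,0,0,0,0,0,0.6],[0.006,0,0,0,0,0,0.6],[0.006,0,0,0,0,0,0.6],[0.006,0,0,0,0,0,0.6],[0.004,0,0,0,0,0,0.6],[0.003,0,0,0,0,0,0.6],[0.001,0,0,0,0,0,0.6]]])

```text
t: 18.58
ee_pos: [604.1, 153.3, 198.3]
orientation: [-3.139, 0.119, -0.0]
ft_force: [0.4, 0.1, -0.3]
width: 17.3
```

```bash
python3 - <<'E'
from h import *
c=look('w8');go(31,0)
E
```

```text
t 18.58 plate xy [31.1  0.7] z 198.3 yaw plate deg -0.0 down [ 0.  0. -1.] w 17.3
hex_nut 0.65 [255.8 151.4] [85.1  0.6]
collar_a 0.66 [254.4 204.8] [52.4  1.5]
t 18.73 plate xy [30.5  0.7] z 198.2 yaw plate deg 0.01 down [-0. -0. -1.] w 17.9
tool shift mm [ 0.5  0.7 -0. ]
```

View pics/w8.png

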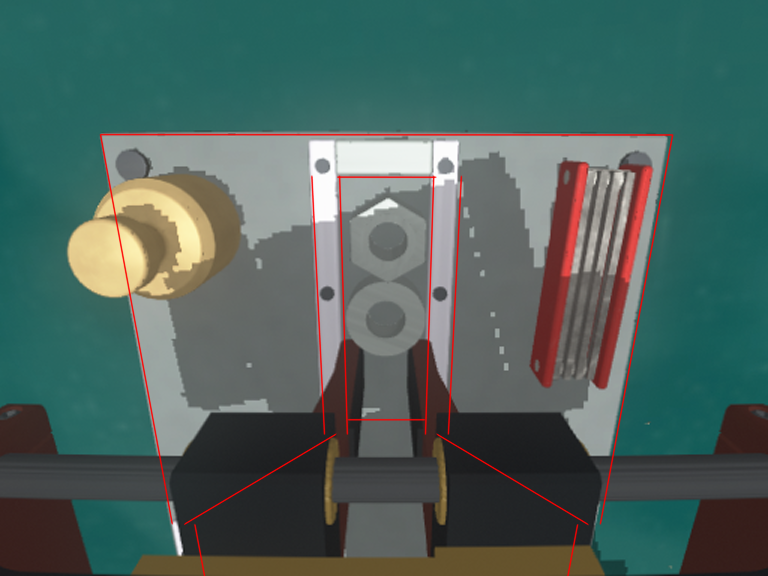

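The first collar is at about (52.5, 1), touching the nut in the lane. The last collar is at (-82, -64).

Request:
jog_arm(steps=[[[-0.003,0,-0.02,0,0,0,0.6],[0,0,-0.02,0,0,0,0.6],[0,0,-0.02,0,0,0,0.6],[-0.0163,0.0124,0,0,0,0,0.6],[-0.0163,0.0124,0,0,0,0,0.6],[-0.0163,0.0124,0,0,0,0,0.6],[-0.0163,0.0124,0,0,0,0,0.6],[-0.0163,0.0124,0,0,0,0,0.6],[-0.0163,0.0124,0,0,0,0,0.6],[-0.0163,0.0124,0,0,0,0,0.6],[-0.0163,0.0124,0,0,0,0,0.6],[0,0,0,0,0,-6.67,0.6],[0,0,0,0,0,-6.67,0.6],[0,0,0,0,0,-6.67,0.6],[0,0,0,0,0,-6.67,0.6],[0,0,0,0,0,-6.67,0.6],[0,0,0,0,0,-6.67,0.6],[0,0,0,0,0,-6.67,0.6],[0,0,0,0,0,-6.67,0.6],[0,0,0,0,0,-6.67,0.6]]])

```text
t: 20.4
ee_pos: [462.8, 64.6, 258.4]
orientation: [2.774, 1.475, 0.0]
ft_force: [0.6, -0.5, -0.5]
width: 17.6
```

Request:
jog_arm(steps=[[[0,0,0,0,0,0,0.6],[0,0,0,0,0,0,0.6]]])

```text
t: 20.57
ee_pos: [462.9, 64.6, 258.4]
orientation: [2.78, 1.463, 0.0]
ft_force: [0.3, 1.1, -0.3]
width: 17.8
```

```bash
python3 - <<'E'
from h import *
c=look('w9');go(-102.3,-98.6);go(-56,-18.6)
E
```

```text
t 20.57 plate xy [-103.   -98.5] z 258.4 yaw plate deg 59.85 down [ 0.  0. -1.] w 17.8
collar_a 0.76 [256.4 154.3] [-82.5 -62.7]
t 20.72 plate xy [-102.8  -98.5] z 258.3 yaw plate deg 59.9 down [ 0.  0. -1.] w 17.6
tool shift mm [0.2 0.5 0. ]
t 20.72 plate xy [-102.8  -98.5] z 258.3 yaw plate deg 59.9 down [ 0.  0. -1.] w 17.6
tool shift mm [92.6  0.5  0. ]
```

View pics/w9.png

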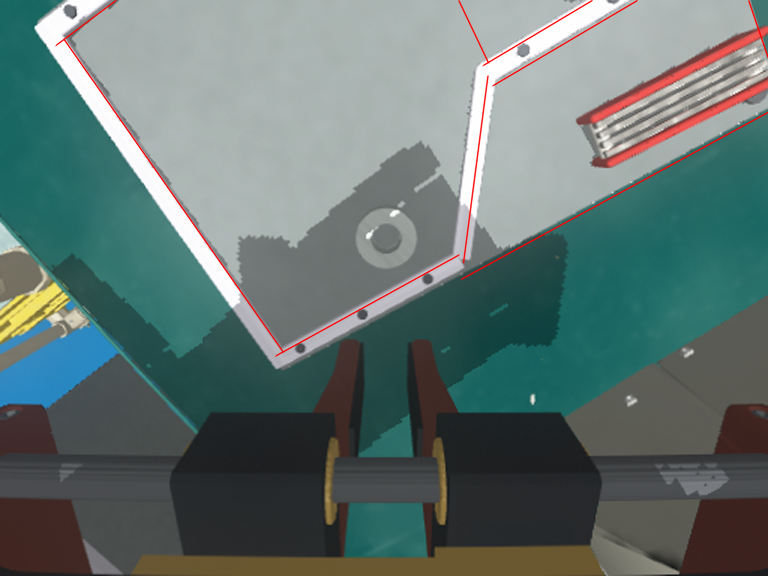

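The collar is straight ahead of the fingertips at (386,238). Descend and push.

Request:
jog_arm(steps=[[[0,0,0.025,0,0,0,0.6],[0,0,0.02,0,0,0,0.6],[0,0,0.01,0,0,0,0.6],[0,0,0.0045,0,0,0,0.6],[0,0,0,0,0,0,0.6],[0.005,0,0,0,0,0,0.6],[0.006,0,0,0,0,0,0.6],[0.007,0,0,0,0,0,0.6],[0.007,0,0,0,0,0,0.6],[0.007,0,0,0,0,0,0.6],[0.007,0,0,0,0,0,0.6],[0.007,0,0,0,0,0,0.6],[0.007,0,0,0,0,0,0.6],[0.007,0,0,0,0,0,0.6],[0.007,0,0,0,0,0,0.6],[0.007,0,0,0,0,0,0.6],[0.007,0,0,0,0,0,0.6],[0.006,0,0,0,0,0,0.6],[0.004,0,0,0,0,0,0.6],[0.002,0,0,0,0,0,0.6]]])

```text
t: 22.38
ee_pos: [515.9, 142.0, 198.8]
orientation: [2.778, 1.468, 0.001]
ft_force: [-0.2, -1.2, 1.5]
width: 17.7
```

```bash
python3 - <<'E'
from h import *
c=look('w10');go(-83,0.5)
E
```

```text
t 22.38 plate xy [-55.9 -17.3] z 198.8 yaw plate deg 60.06 down [ 0.  0. -1.] w 17.7
hex_nut 0.63 [461.  97.] [84.9 -0.8]
collar_a 0.77 [405.6 125.9] [51.6 -0.2]
t 22.53 plate xy [-56.3 -17.8] z 198.7 yaw plate deg 60.04 down [-0.  0. -1.] w 17.6
tool shift mm [  2.6 -32.3   0. ]
```

View pics/w10.png

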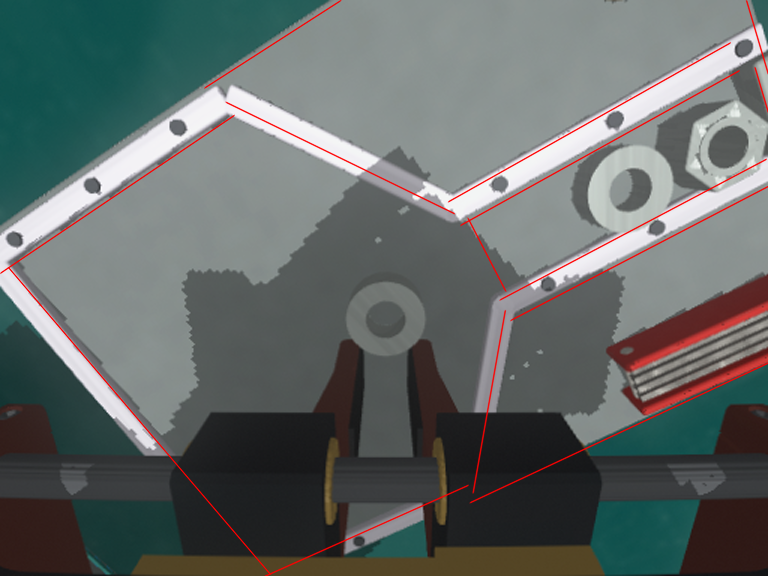

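The last collar is nested at about (-45, 1). I'll re-approach from behind on the lane heading.

Request:
jog_arm(steps=[[[-0.004,0,-0.02,0,0,0,0.6],[0,0,-0.02,0,0,0,0.6],[0,0,-0.02,0,0,0,0.6],[0.003,-0.016,0,0,0,0,0.6],[0.0035,-0.0163,0,0,0,0,0.6],[0,0,0,0,0,6.67,0.6],[0,0,0,0,0,6.67,0.6],[0,0,0,0,0,6.67,0.6],[0,0,0,0,0,6.67,0.6],[0,0,0,0,0,6.67,0.6],[0,0,0,0,0,6.67,0.6],[0,0,0,0,0,6.67,0.6],[0,0,0,0,0,6.67,0.6],[0,0,0,0,0,6.67,0.6],[0,0,0,0,0,0,0.6],[0,0,0,0,0,0,0.6]]])

```text
t: 23.87
ee_pos: [490.1, 161.5, 258.7]
orientation: [-3.14, 0.114, 0.0]
ft_force: [-0.4, -0.0, 0.6]
width: 17.5
```

```bash
python3 - <<'E'
from h import *
c=look('w11');go(-83,1)
E
```

```text
t 23.87 plate xy [-83.2   0.2] z 258.7 yaw plate deg 0.19 down [-0.  0. -1.] w 17.5
collar_a 0.75 [256.9  22. ] [51.3 -0.1]
collar_a 0.74 [253.9 159.5] [-45.9   1.9]
t 24.02 plate xy [-83.1   0.3] z 258.7 yaw plate deg 0.14 down [-0. -0. -1.] w 18.1
tool shift mm [ 0.1 -0.7 -0. ]
```

View pics/w11.png

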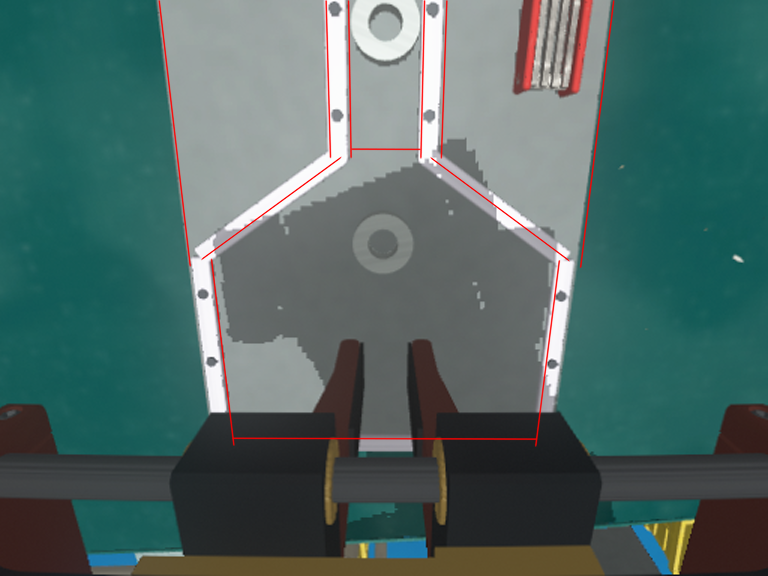

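Request:
jog_arm(steps=[[[0,-0.0007,0.025,0,0,0,0.6],[0,0,0.02,0,0,0,0.6],[0,0,0.01,0,0,0,0.6],[0,0,0.005,0,0,0,0.6],[0,0,0,0,0,0,0.6],[0.005,0,0,0,0,0,0.6],[0.006,0,0,0,0,0,0.6],[0.006,0,0,0,0,0,0.6],[0.006,0,0,0,0,0,0.6],[0.006,0,0,0,0,0,0.6],[0.006,0,0,0,0,0,0.6],[0.006,0,0,0,0,0,0.6],[0.006,0,0,0,0,0,0.6],[0.006,0,0,0,0,0,0.6],[0.006,0,0,0,0,0,0.6],[0.006,0,0,0,0,0,0.6],[0.006,0,0,0,0,0,0.6],[0.005,0,0,0,0,0,0.6],[0.003,0,0,0,0,0,0.6],[0.002,0,0,0,0,0,0.6]]])

```text
t: 25.68
ee_pos: [571.5, 156.2, 198.7]
orientation: [-3.139, 0.119, -0.0]
ft_force: [-1.1, 0.2, 0.9]
width: 17.6
```

```bash
python3 - <<'E'
from h import *
c=look('w12')
E
```

```text
t 25.68 plate xy [-1.6  1.1] z 198.7 yaw plate deg -0.0 down [ 0.  0. -1.] w 17.6
hex_nut 0.93 [256.6  93.2] [84.4  0.6]
collar_a 0.91 [258.8 204.3] [19.9 -0.8]
collar_a 0.64 [254.9 153.5] [51.1  1.5]
```

View pics/w12.png

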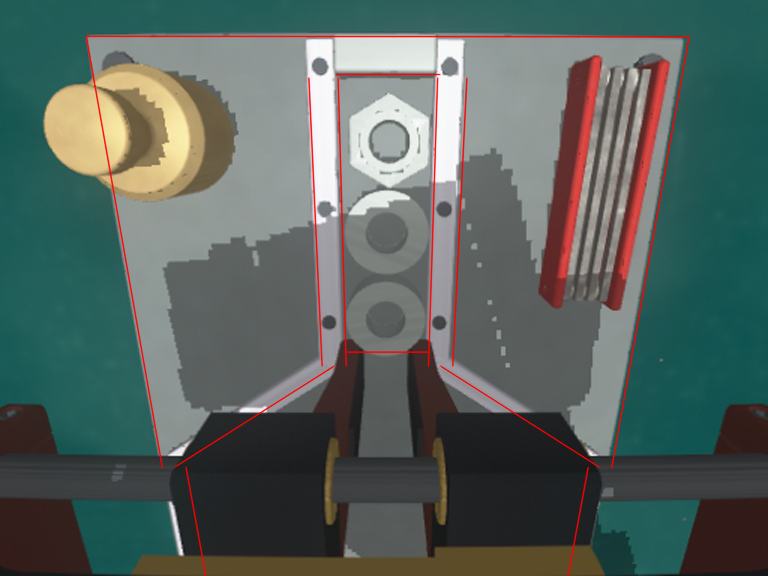

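All three are in the lane, at about 20, 51.5 and 85 mm. I'll nudge 3 mm more for margin, then back off and lift.

Request:
jog_arm(steps=[[[0.002,0,0,0,0,0,0.6],[0.002,0,0,0,0,0,0.6],[0,0,0,0,0,0,0.6],[-0.005,0,0,0,0,0,0.6],[-0.008,0,0,0,0,0,0.6],[-0.007,0,-0.02,0,0,0,0.6],[-0.006,0,-0.025,0,0,0,0.6],[0,0,-0.025,0,0,0,0.6],[0,0,-0.02,0,0,0,0.6],[0,0,0,0,0,0,0.6],[0,0,0,0,0,0,0.6],[0,0,0,0,0,0,0.6]]])

```text
t: 26.83
ee_pos: [548.3, 157.8, 288.1]
orientation: [3.139, -0.119, -0.002]
ft_force: [-0.2, -0.5, -0.1]
width: 17.2
```

```bash
python3 - <<'E'
from h import *
c=look('w13')
E
```

```text
t 26.83 plate xy [-24.9   0.9] z 288.1 yaw plate deg 0.02 down [-0.001 -0.    -1.   ] w 17.2
hex_nut 0.63 [259.5  65.4] [84.1 -2. ]
collar_a 0.78 [254.8 141.4] [22.4  1.9]
collar_a 0.76 [256.3 104.9] [53.1  0.6]
```

View pics/w13.png

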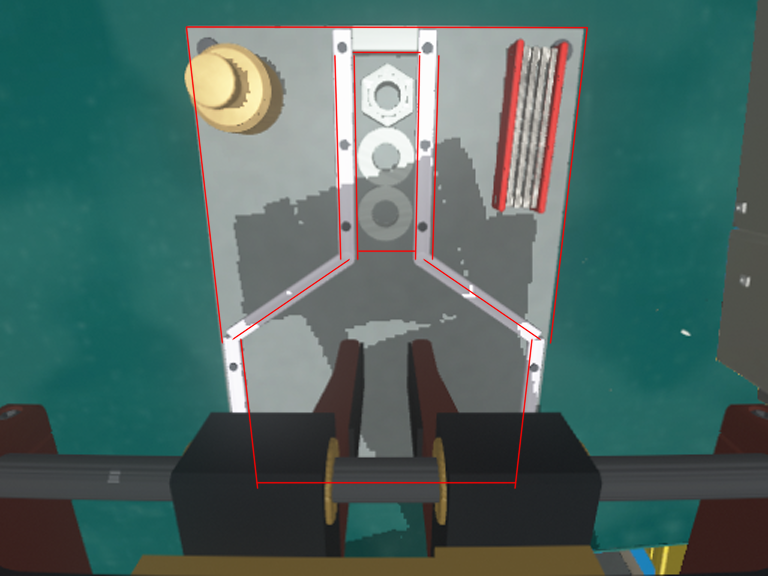

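The picture shows the nut at (387,95) and the collars at (386,157) and (385,213), all flat between the lane rails and past the gate line. The gripper is clear of everything.

```bash
python3 -c "
from workcell import ctrl
print(ctrl.close_job(), ctrl.get_obs()['t'])"
```

```text
the job is handed in; nothing more can be done
the job is handed in; nothing more can be done
```

The nut and both collars are in the lane and the job is handed in, at about 27 s of the 72 s allowed. I slid each part along the plate with the part-closed fingertips: the nut first, then the middle collar, then the right-hand collar.

- **Final positions:** The last wrist picture put the nut at about x = 84 mm and the collars at about 53 mm and 22 mm past the gate. All three looked flat and within 2 mm of the lane's middle line. The last collar's rear edge is about 7 mm past the gate.
- **Clearance:** The gripper was lifted clear of everything before I handed in. In the pictures the weight and the hex-key holder stood where they started. I didn't check the nippers and marker again, but the fingertips never went near them.
- **Measurement spread:** Repeated readings of the same part differed by 1–3 mm, and the fitted plate outline was up to about 2 mm off the rails. Early on, the trained network's gate and lane-end points from the top camera came out 89 mm apart instead of 105 mm. I fitted the plate pose from its outline instead.
- **Order of steps:** No check failed. I followed the order of the steps only in the pictures, and handing in gave no verdict.

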